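# Draw the tabbed die slide from the boot embossing press

### The job

Draw the die slide with the flat upright tab straight out of its channel in the embossing press, keeping it level, and lay it flat in the middle of the leather pad; set it down rather than dropping it. Leave the other slide, the one with the round knob, in place.

Things in the scene. Friction and masses are not known exactly. Their poses are not given: they have to be found in the camera images.
- tab_slide: Die slide to draw out (mm): aluminium plate 160 long (x) x 44 wide x 10 thick, 0.18 kg, with an upright steel tab 8 thick (x) x 40 wide (y), top 55 above the underside, centred 68 from the plate's centre towards -x. Origin: centre of the underside; z up. Starts loose and level in either channel of the press, x axis along the press's x, the tab end out in front; it comes out towards -x.
- knob_slide: The other die slide, to stay in place in the other channel: the same plate, but with a round steel knob (24 mm across, top 55 mm above the underside) in place of the tab. Origin and axes as for the tab slide.
- press: Grey press, fixed (mm); origin on the bench, x along its channels, front at -x. Channels centred at y = +50 and -50, 47.5 wide, 12.5 high, bed top at z = 12; roofed (top z = 34.5) from x = -40 to 60, bare bed on to x = -100. Slide centres start at x = -70 to -45; clear of the roof beyond x = -120. Columns, crosshead and T-handle at x = 5 to 55, y within 90, up to z = 190.
- pad: Fixed leather-covered board on the bench, 200 (x) x 220 (y) x 10 mm thick, empty. Origin: centre of its underside, at bench height; z up.
Things that resemble listed ones, but are neither listed nor needed, are in the scene too. There is more than one size of the press; the one meant has the size given above.

How it is judged:
On the way:
1. the tab slide is wholly out of the press and level within 10 degrees (x of tab_slide in the frame of press below -0.122 m and angle between tab_slide's own z axis and vertical below 0.175 rad), for 0.1 s.
At the end, for the whole second after the job is handed in: The tab slide lies flat (within 6 degrees, upright tab up) and at rest on the leather pad, its centre within 50 mm of the pad's centre, released; the knob slide is within 15 mm of where it started (horizontal distance between tab_slide and pad below 0.05 m and z of tab_slide in the frame of pad between 0.005 and 0.016 m and angle between tab_slide's own z axis and vertical below 0.1 rad and linear speed of tab_slide below 0.02 m/s and distance of knob_slide from where it was at the start of the episode below 0.015 m); the robot touches nothing.
It fails at once if the tab slide is tipped more than 20 degrees (angle between tab_slide's own z axis and vertical above 0.35 rad).
It fails at once if the tab slide is dropped (falls unheld faster than 0.5 m/s, about 13 mm) (contact force between the fingers and tab_slide below 0.01 N and linear speed of tab_slide above 0.5 m/s).
It fails at once if the knob slide is moved more than 15 mm (distance of knob_slide from where it was at the start of the episode above 0.015 m).
It also fails if it takes over 42 s, if anything falls off the work surface, if the arm or the gripper's body presses on something with over 40 N, if the wrist force passes 120 N, or if a joint passes its speed limit or range.

### The arm

A 7-joint arm with a two-finger parallel gripper is mounted at the origin on the work surface. World frame = base frame: x ahead of the robot, y to its left, z up, the work surface at z = 0. Lengths are in m, angles in rad, forces in N, time in s.
With the tool pointing down it reaches from about 0.425 to 0.875 m from the base axis. Payload 8.4 kg.
Tool frame: the origin (TCP) lies on the centre line of the jaws, within the pads' length; the fingertips stand 8 mm ahead of it and the grasp point (between the pads) lies 11 mm behind it (robot.tcp_to_tips is the distance from the TCP to the fingertips, in m); z points along the fingers, y is the direction in which the jaws open and shut (so a half turn about z gives the same grasp; the last joint's range is limited). The gripper opens to 85 mm and grips with 20 to 120 N. Pads are 22 mm wide; open, the fingers measure 114 mm over their backs; the gripper's body (76 mm by 85 mm) begins 54 mm behind the grasp point. The pads swing forward as they close: fully open they stand 13 mm farther back than shut.
Start: joints at [1.125, 0.333, 0.04, 1.465, -0.013, 1.343, -0.059], TCP at [0.221, -0.611, 0.239] pointing down, gripper open.
Joint ranges: [-2.58, 2.58], [-0.38, 2.09], [-1.3, 1.39], [0.25, 2.4], [-1.5, 4.64], [0.08, 2.09], [-2.65, 2.65]. Speed limits (rad/s): [2.22, 2.22, 2.79, 2.79, 3.14, 3.14, 3.14].

### API

Orientations are given as a unit quaternion [w, x, y, z].
In Python, from workcell import robot, get_image, get_calibration, ticket gives the robot as it stands.
- The arm moves only by the tool servo_tool, never from a script. Its argument "moves" is a list of rows, each an object with "xyz": the shift along the tool's x, y, z in m, a list of three; "angular": the turn, a rotation vector about the tool's x, y, z in rad, a list of three; "gripper": the opening, from -1 (shut) to 1 (fully open). In form: [{"xyz": [x, y, z], "angular": [ax, ay, az], "gripper": gripper}, ...]. A call has 1 to 8 rows; each row is the pose to reach, as a shift and turn from the pose measured when the call began, along the tool's axes at that moment; what a row does not reach only later rows make up. A row lasts 1/8 s, in which the tool goes at most 62.5 mm and 10.7 degrees, less where a joint would pass 70% of its speed; a pose out of reach is approached as far as the arm can. A call with a gripper value outside its range is refused whole. The fingers move at their own pace and stop on an object; the grip force is fixed at half the most. Time passes only in rows, so rows that repeat a pose let the fingers close. It gives the time, the measured TCP pose, the force and the opening at its end, in the units of the state.
- robot.sense(): the state, without advancing time (a new reading comes with each control period).
- get_image(name): name is "side" or "top" or "wrist"; returns the picture (480x640x3 uint8, red, green, blue); there is no depth.
- get_calibration(name): a dict with "fovy" (degrees; the focal length in pixels is half the picture's height over the tangent of half this angle, whatever the lens; pixels are square), "cx", "cy" (the principal point, pixels), "k1" (the pictures are not rectified: a ray, as slopes to the right and down, at radius r is drawn at 1 + k1 r^2 times it, then the intrinsics apply), "rvec" (rotation vector, rad) and "tvec" (3), from world to camera coordinates, as OpenCV has them. Camera axes: x right, y down, z forward; pixel columns grow to the right and rows downward; lengths in m; the calibration is good to about 2 mm. A picture is of the moment at which its call begins: read the wrist's pose just before it. get_calibration takes no time and is no camera call; for the wrist camera it gives the pose at the moment of the call.
- ticket.hand_in(): hands the job in, once; it reports no verdict.
The state is a dict: "t": time; "joints": joint angles; "qd": joint speeds; "joint_torque": joint torques, N m; "position": TCP position; "ee_rot": TCP orientation; "wrist_force": force on the tool from outside, world axes, zero at the start; "ft_torque": the same for the moment, N m; "opening": finger opening in m.
Only numpy, scipy, OpenCV 4.12 (cv2) and the standard library are available. Lean on these libraries where they do the work, as an engineer would, in place of code of your own. Each camera call takes 0.05 s, during which the arm holds its last target. There are 200 camera calls.

## Working session

There is one attempt and no reset: what is moved stays moved. The work goes in short steps, Python scripts to look and compute and a tool call to move; the robot and the scene stay as the last step left them, time stands still between calls to the robot, and variables do not carry over. Pictures are saved under pics/ and viewed, about 8 in all and at most 12, crops included, and the job is handed in when it is done.

Besides the shell and the picture viewer there is one more tool, called after ">>>" in YAML: its name, and indented under it one key for each argument. servo_tool: Moves the arm, as the interface text tells. Its arguments: {"type":"object","properties":{"moves":{"type":"array","items":{"type":"object","properties":{"xyz":{"type":"array","items":{"type":"number"}},"angular":{"type":"array","items":{"type":"number"}},"gripper":{"type":"number"}}}}},"required":["moves"]}

```bash
mkdir -p pics; ls; cat > h.py <<'E'
import numpy as np, cv2
from workcell import robot, get_image, get_calibration, ticket
def save(n,f):
    im=get_image(n); cv2.imwrite(f'pics/{f}.png',im[:,:,::-1]); return im
def K(c):
    f=240/np.tan(np.radians(c['fovy'])/2); return f
def ray(c,u,v):
    f=K(c); d=np.array([(u-c['cx'])/f,(v-c['cy'])/f]); s=d.copy()
    for _ in range(30): s=d/(1+c['k1']*(s@s))
    R=cv2.Rodrigues(np.array(c['rvec'],float))[0]; t=np.array(c['tvec'],float)
    return -R.T@t, R.T@np.array([s[0],s[1],1])
def onz(c,u,v,z):
    o,d=ray(c,u,v); return o+d*(z-o[2])/d[2]
def proj(c,p):
    R=cv2.Rodrigues(np.array(c['rvec'],float))[0]; q=R@np.array(p)+np.array(c['tvec'],float)
    s=q[:2]/q[2]; s=s*(1+c['k1']*(s@s)); return s*K(c)+[c['cx'],c['cy']]
E
python3 - <<'E'
from h import *
print(robot.sense())
for n in ['top','side','wrist']:
    save(n,n+'0'); c=get_calibration(n); print(n,c,ray(c,320,240))
E
```

```text
pics
{'t': 0.0, 'joints': array([ 1.12480386,  0.33389323,  0.03988796,  1.46629043, -0.01338721,
        1.34330158, -0.05848692]), 'qd': array([-0.0001475 , -0.00217038, -0.00142683,  0.00205804,  0.00174681,
       -0.00041772, -0.00152654]), 'joint_torque': array([ 7.35666272e-04, -6.58550763e+01,  1.36574026e+00, -4.05557513e+01,
        1.67988130e-02,  1.26369737e-02,  1.81867040e-05]), 'position': array([ 0.22073101, -0.61089288,  0.23842351]), 'ee_rot': array([-7.87763809e-04,  9.85005460e-01,  1.72521249e-01, -2.02347722e-04]), 'wrist_force': array([-0.06889913,  0.18089419,  0.39649865]), 'ft_torque': array([0.00207197, 0.02598424, 0.02412451]), 'opening': 0.08548897745244416}
top {'fovy': 53.16925534293698, 'cx': 322.48716949261416, 'cy': 230.57658045765413, 'k1': -0.10183777266323311, 'rvec': array([ 2.17637283, -2.17274096,  0.11036929]), 'tvec': array([0.09086525, 0.50138425, 1.00014541])} (array([0.40285766, 0.09695962, 1.04318648]), array([ 7.64984948e-02,  1.48156793e-05, -9.97276786e-01]))
side {'fovy': 49.712356815090885, 'cx': 314.9740069161307, 'cy': 238.5224048753716, 'k1': -0.0612272837146284, 'rvec': array([ 0.50004204, -2.81755535,  0.98826631]), 'tvec': array([0.50813632, 0.09672566, 1.23050077])} (array([0.24052205, 0.82577544, 1.02075197]), array([ 0.20362417, -0.58806421, -0.78282816]))
wrist {'fovy': 70.1598706389133, 'cx': 322.6963597364031, 'cy': 238.6984473268383, 'k1': -0.02025927463016929, 'rvec': array([-2.38825803,  1.67542098,  0.22314952]), 'tvec': array([-0.65026249, -0.03330694,  0.37883941])} (array([ 0.2841143 , -0.58890709,  0.37408216]), array([-0.25179128, -0.08223641, -0.96432105]))
```

View pics/top0.png

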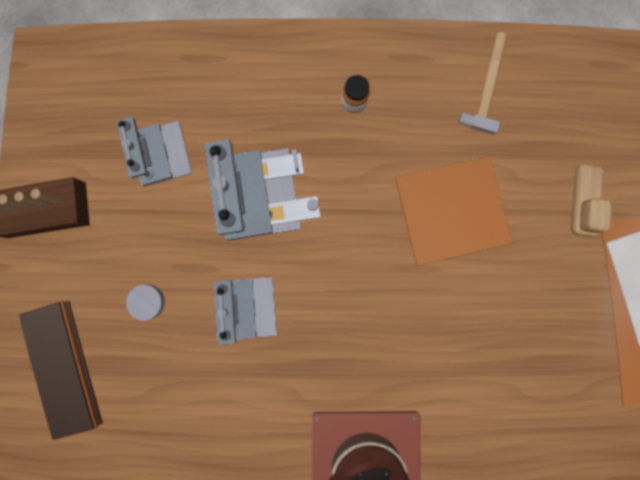

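View pics/side0.png

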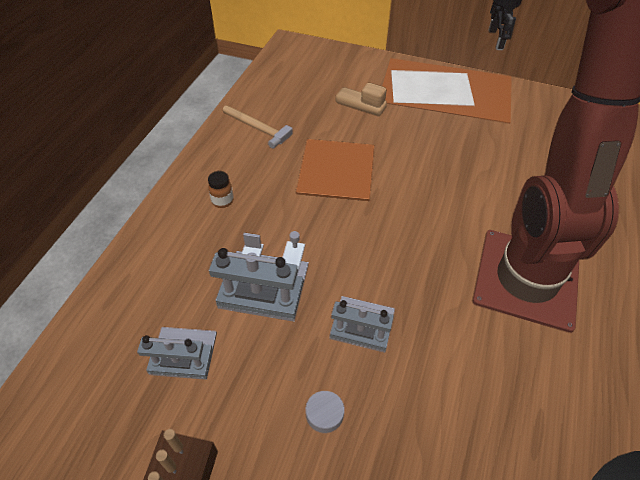

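The top view shows the large press at about (255,190). The tab slide is the upper one, with its tab near (297,161), and the knob slide's knob is near (313,205). The pad is around (454,210). The side view agrees: tab at (252,243), knob at (294,240).

```bash
python3 - <<'E'
from h import *
im=cv2.imread('pics/top0.png'); c=get_calibration('top'); s=cv2.imread('pics/side0.png'); 
# pad
hsv=cv2.cvtColor(im,cv2.COLOR_BGR2HSV)
print('pad px',hsv[210,454],'wood',hsv[300,454],hsv[130,400],'plate',hsv[168,280],hsv[212,295],'bed',hsv[185,288])
m=np.zeros(im.shape[:2],np.uint8); m[140:280,380:530]=((hsv[...,1]>185)&(hsv[...,2]>110))[140:280,380:530]*255
m=cv2.morphologyEx(m,cv2.MORPH_OPEN,np.ones((5,5)))
ct=max(cv2.findContours(m,0,2)[0],key=cv2.contourArea); r=cv2.minAreaRect(ct); print(r)
P=np.array([onz(c,u,v,.010) for u,v in cv2.boxPoints(r)]); print(P.round(4),P.mean(0),np.linalg.norm(np.roll(P,1,0)-P,axis=1))
# plates
m=((hsv[...,1]<25)&(hsv[...,2]>170)).astype(np.uint8)*255; m[:130]=0;m[240:]=0;m[:,:200]=0;m[:,340:]=0
for ct in cv2.findContours(m,0,2)[0]:
    if cv2.contourArea(ct)>60:
        r=cv2.minAreaRect(ct); P=np.array([onz(c,u,v,.022) for u,v in cv2.boxPoints(r)]); print(r,P[:,:2].round(4).tolist())
a=cv2.resize(im[130:250,195:335],None,fx=5,fy=5,interpolation=cv2.INTER_CUBIC)[:,:400+300]
b=cv2.resize(s[220:320,200:320],None,fx=6,fy=6,interpolation=cv2.INTER_CUBIC)
cv2.imwrite('pics/ct.png',a);cv2.imwrite('pics/cs.png',b)
E
```

```text
pad px [ 13 154 172] wood [ 14 126 160] [ 13 126 158] plate [108  16 209] [111  16 209] bed [120  17 166]Traceback (most recent call last):
  File "<stdin>", line 8, in <module>
ValueError: max() iterable argument is empty
```

```bash
python3 - <<'E'
from h import *
im=cv2.imread('pics/top0.png'); c=get_calibration('top'); s=cv2.imread('pics/side0.png'); 
hsv=cv2.cvtColor(im,cv2.COLOR_BGR2HSV); lab=cv2.cvtColor(im,cv2.COLOR_BGR2LAB)
print(im[210,454],im[300,454],lab[210,454],lab[300,454])
w=cv2.GaussianBlur(lab,(3,3),0)[140:280,380:530,1].copy()
t,_=cv2.threshold(w,0,255,cv2.THRESH_OTSU);print('otsu',t)
m=np.zeros(im.shape[:2],np.uint8); m[140:280,380:530]=(w>t)*255
m=cv2.morphologyEx(m,cv2.MORPH_OPEN,np.ones((5,5)))
ct=max(cv2.findContours(m,0,2)[0],key=cv2.contourArea); r=cv2.minAreaRect(ct); print(r)
P=np.array([onz(c,u,v,.010) for u,v in cv2.boxPoints(r)]); print(P.round(4),P.mean(0),np.linalg.norm(np.roll(P,1,0)-P,axis=1))
m=((hsv[...,1]<25)&(hsv[...,2]>185)).astype(np.uint8)*255; m[:130]=0;m[240:]=0;m[:,:200]=0;m[:,340:]=0
for ct in cv2.findContours(m,0,2)[0]:
    if cv2.contourArea(ct)>60:
        r=cv2.minAreaRect(ct); P=np.array([onz(c,u,v,.022) for u,v in cv2.boxPoints(r)]); print(r,P[:,:2].round(4).tolist())
a=cv2.resize(im[130:250,195:335],None,fx=5,fy=5,interpolation=cv2.INTER_CUBIC)
b=cv2.resize(s[220:320,200:320],None,fx=6,fy=6,interpolation=cv2.INTER_CUBIC)
cv2.imwrite('pics/ct.png',a);cv2.imwrite('pics/cs.png',b)
E
```

```text
[ 68 112 172] [ 81 117 160] [135 147 162] [135 141 154]
otsu 144.0
((453.55242919921875, 209.7229461669922), (91.10039520263672, 98.31513214111328), 76.75948333740234)
[[ 0.622  -0.0682  0.01  ]
 [ 0.6752 -0.2852  0.01  ]
 [ 0.4764 -0.3249  0.01  ]
 [ 0.4275 -0.1109  0.01  ]] [ 0.55026274 -0.19729324  0.01      ] [0.19908246 0.22344044 0.20277182 0.21958022]
((293.552001953125, 209.83815002441406), (20.527721405029297, 48.27816390991211), 81.25383758544922) [[0.5601, 0.2088], [0.5762, 0.1061], [0.5321, 0.0993], [0.5161, 0.2015]]
((278.91998291015625, 165.93997192382812), (19.940410614013672, 30.688434600830078), 81.8698959350586) [[0.6594, 0.223], [0.6691, 0.1568], [0.6253, 0.1503], [0.6157, 0.2161]]
```

View pics/ct.png

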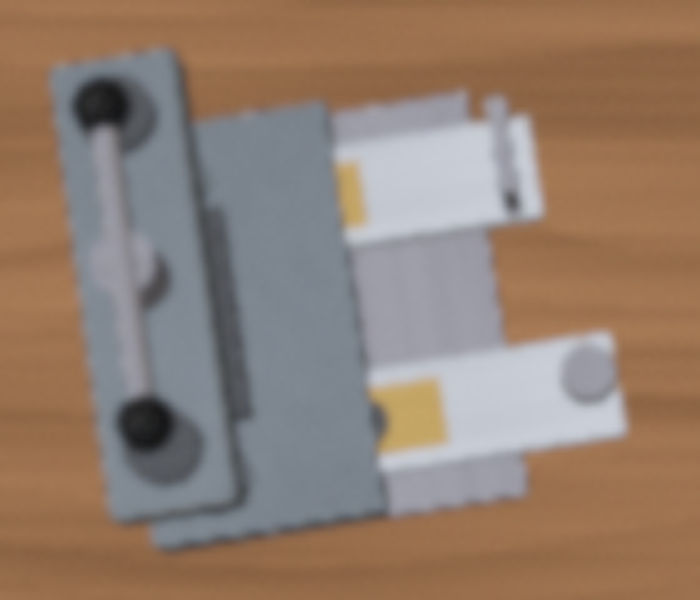

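View pics/cs.png

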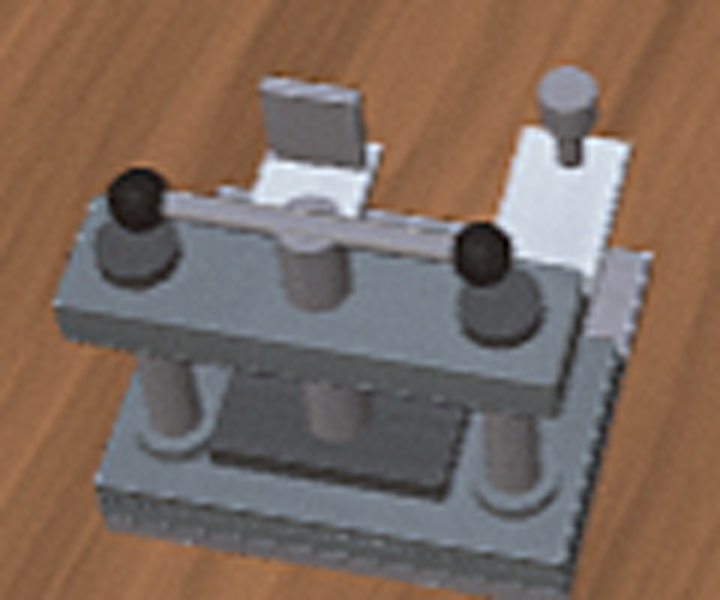

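The tab crop puts the plate's front corners at (530,115) and (543,215). In the side crop, the tab's top edge runs from (263,82) to (360,95). Next I'll triangulate the tab.

```bash
python3 - <<'E'
from h import *
ct=get_calibration('top'); cs=get_calibration('side')
T=lambda x,y:(195+x/5-.4,130+y/5-.4); S=lambda x,y:(200+x/6-.4,220+y/6-.4)
for n,p in dict(tabfar=(497,97),tabnear=(513,200)).items(): print('top tab z.067',n,onz(ct,*T(*p),.067).round(4))
for n,p in dict(L=(263,80),R=(360,93)).items(): print('side tab top',n,onz(cs,*S(*p),.067).round(4))
for n,p in dict(f1=(530,115),f2=(543,215),r1=(335,140),r2=(347,243),kf1=(611,332),kf2=(627,436),kr1=(369,366),kr2=(379,468)).items(): print('plate z.022',n,onz(ct,*T(*p),.022).round(4))
for n,p in dict(roof1=(328,100),roof2=(386,516)).items(): print('roof',n,onz(ct,*T(*p),.0345).round(4))
for n,p in dict(b1=(466,92),b2=(526,492)).items(): print('bed',n,onz(ct,*T(*p),.012).round(4))
print('knob',onz(ct,*T(588,372),.067).round(4))
E
```

```text
top tab z.067 tabfar [0.6679 0.1516 0.067 ]
top tab z.067 tabnear [0.624  0.1445 0.067 ]
side tab top L [0.6669 0.1519 0.067 ]
side tab top R [0.628  0.1447 0.067 ]
plate z.022 f1 [0.672  0.1396 0.022 ]
plate z.022 f2 [0.6276 0.1337 0.022 ]
plate z.022 r1 [0.6609 0.2246 0.022 ]
plate z.022 r2 [0.6152 0.2186 0.022 ]
plate z.022 kf1 [0.5763 0.1041 0.022 ]
plate z.022 kf2 [0.5311 0.0971 0.022 ]
plate z.022 kr1 [0.5613 0.2083 0.022 ]
plate z.022 kr2 [0.5171 0.2034 0.022 ]
roof roof1 [0.6754 0.2263 0.0345]
roof roof2 [0.4953 0.1989 0.0345]
bed b1 [0.6851 0.1683 0.012 ]
bed b2 [0.5079 0.1407 0.012 ]
knob [0.5519 0.1132 0.067 ]
```

>>> servo_tool:
  moves:
    - {"xyz": [0.04,-0.034,0.0],"angular": [0,0,0.02],"gripper": 1}
    - {"xyz": [0.08,-0.069,0.0],"angular": [0,0,0.04],"gripper": 1}
    - {"xyz": [0.12,-0.103,0.0],"angular": [0,0,0.06],"gripper": 1}
    - {"xyz": [0.16,-0.138,0.0],"angular": [0,0,0.08],"gripper": 1}
    - {"xyz": [0.2,-0.172,0.0],"angular": [0,0,0.1],"gripper": 1}
    - {"xyz": [0.24,-0.207,0.0],"angular": [0,0,0.12],"gripper": 1}
    - {"xyz": [0.28,-0.241,0.0],"angular": [0,0,0.14],"gripper": 1}
    - {"xyz": [0.32,-0.276,0.0],"angular": [0,0,0.16],"gripper": 1}

```text
t: 1.15
position: [0.4284, -0.2411, 0.2389]
ee_rot: [-0.0, 0.996, 0.093, -0.0]
wrist_force: [1.8, 0.9, -1.1]
opening: 0.0854
```

>>> servo_tool:
  moves:
    - {"xyz": [0.036,-0.043,0.0],"angular": [0,0,0.01],"gripper": 1}
    - {"xyz": [0.072,-0.086,0.0],"angular": [0,0,0.02],"gripper": 1}
    - {"xyz": [0.108,-0.128,0.0],"angular": [0,0,0.03],"gripper": 1}
    - {"xyz": [0.144,-0.171,0.0],"angular": [0,0,0.038],"gripper": 1}
    - {"xyz": [0.18,-0.214,0.0],"angular": [0,0,0.038],"gripper": 1}
    - {"xyz": [0.22,-0.261,0.01],"angular": [0,0,0.038],"gripper": 1}
    - {"xyz": [0.26,-0.309,0.02],"angular": [0,0,0.038],"gripper": 1}
    - {"xyz": [0.288,-0.342,0.03],"angular": [0,0,0.038],"gripper": 1}

```text
t: 2.15
position: [0.6487, 0.1512, 0.2084]
ee_rot: [-0.001, 0.997, 0.075, -0.0]
wrist_force: [0.6, 0.0, -0.2]
opening: 0.0854
```

>>> servo_tool:
  moves:
    - {"xyz": [0,0,0],"angular": [0,0,0],"gripper": 1}
    - {"xyz": [0,0,0],"angular": [0,0,0],"gripper": 1}

```text
t: 2.4
position: [0.6485, 0.1508, 0.2079]
ee_rot: [-0.001, 0.997, 0.075, -0.001]
wrist_force: [-0.5, -0.5, -0.4]
opening: 0.0853
```

```bash
python3 - <<'E'
from h import *
s=robot.sense(); print(s['position'],s['ee_rot'],s['joints'].round(3))
c=get_calibration('wrist'); save('wrist','w1')
z=.067
A=np.array([.648,.1485]); u=np.array([np.cos(np.radians(8.5)),np.sin(np.radians(8.5))]); v=np.array([u[1],-u[0]])
for su in(-.02,.02):
  for sv in(-.004,.004): print(proj(c,[*(A+su*u+sv*v),z]).round(1))
E
```

```text
[0.64849155 0.15084913 0.20787476] [-7.37058036e-04  9.97199308e-01  7.47801318e-02 -9.63745637e-04] [ 0.106  0.439 -0.548  1.438  0.228  1.33  -1.875]
[320.1 253.5]
[329.6 253.6]
[320.1 206.9]
[329.9 206.9]
```

View pics/w1.png

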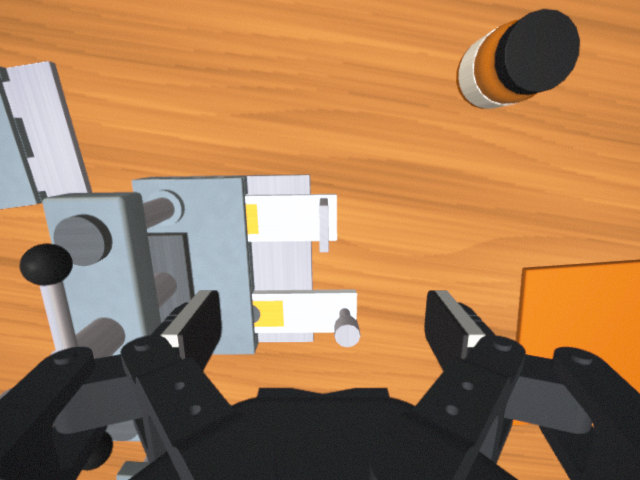

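The wrist picture shows the tab top at columns 320–329 and rows 200–252. The prediction was columns 320–330 and rows 207–253, so they agree. Now descending.

>>> servo_tool:
  moves:
    - {"xyz": [0,0.002,0.03],"angular": [0,0,0],"gripper": 1}
    - {"xyz": [0,0.002,0.06],"angular": [0,0,0],"gripper": 1}
    - {"xyz": [0,0.002,0.09],"angular": [0,0,0],"gripper": 1}
    - {"xyz": [0,0.002,0.12],"angular": [0,0,0],"gripper": 1}
    - {"xyz": [0,0.002,0.145],"angular": [0,0,0],"gripper": 1}
    - {"xyz": [0,0.002,0.16],"angular": [0,0,0],"gripper": 1}
    - {"xyz": [0,0.002,0.168],"angular": [0,0,0],"gripper": 1}
    - {"xyz": [0,0.002,0.168],"angular": [0,0,0],"gripper": 1}

```text
t: 3.45
position: [0.6489, 0.1477, 0.0406]
ee_rot: [-0.0, 0.997, 0.074, -0.0]
wrist_force: [0.3, -0.2, 0.2]
opening: 0.0854
```

>>> servo_tool:
  moves:
    - {"xyz": [0,0,0],"angular": [0,0,0],"gripper": -1}
    - {"xyz": [0,0,0],"angular": [0,0,0],"gripper": -1}
    - {"xyz": [0,0,0],"angular": [0,0,0],"gripper": -1}
    - {"xyz": [0,0,0],"angular": [0,0,0],"gripper": -1}
    - {"xyz": [0,0,0],"angular": [0,0,0],"gripper": -1}
    - {"xyz": [0,0,0],"angular": [0,0,0],"gripper": -1}
    - {"xyz": [0,0,0],"angular": [0,0,0],"gripper": -1}
    - {"xyz": [0,0,0],"angular": [0,0,0],"gripper": -1}

```text
t: 4.45
position: [0.649, 0.1478, 0.0408]
ee_rot: [-0.0, 0.997, 0.074, -0.0]
wrist_force: [-0.8, 0.3, 3.9]
opening: 0.0069
```

>>> servo_tool:
  moves:
    - {"xyz": [0,0.005,0],"angular": [0,0,0],"gripper": -1}
    - {"xyz": [0,0.01,0],"angular": [0,0,0],"gripper": -1}
    - {"xyz": [0,0.015,0],"angular": [0,0,0],"gripper": -1}
    - {"xyz": [0,0.02,0],"angular": [0,0,0],"gripper": -1}
    - {"xyz": [0,0.025,0],"angular": [0,0,0],"gripper": -1}
    - {"xyz": [0,0.03,0],"angular": [0,0,0],"gripper": -1}
    - {"xyz": [0,0.035,0],"angular": [0,0,0],"gripper": -1}
    - {"xyz": [0,0.04,0],"angular": [0,0,0],"gripper": -1}

```text
t: 5.45
position: [0.6549, 0.1078, 0.0408]
ee_rot: [-0.0, 0.997, 0.074, -0.0]
wrist_force: [-0.1, 1.5, 0.6]
opening: 0.0072
```

>>> servo_tool:
  moves:
    - {"xyz": [0,0.01,0],"angular": [0,0,0],"gripper": -1}
    - {"xyz": [0,0.02,0],"angular": [0,0,0],"gripper": -1}
    - {"xyz": [0,0.03,0],"angular": [0,0,0],"gripper": -1}
    - {"xyz": [0,0.04,0],"angular": [0,0,0],"gripper": -1}
    - {"xyz": [0,0.05,0],"angular": [0,0,0],"gripper": -1}
    - {"xyz": [0,0.06,0],"angular": [0,0,0],"gripper": -1}
    - {"xyz": [0,0.065,0],"angular": [0,0,0],"gripper": -1}
    - {"xyz": [0,0.065,0],"angular": [0,0,0],"gripper": -1}

```text
t: 6.45
position: [0.6646, 0.0425, 0.0407]
ee_rot: [-0.0, 0.997, 0.073, -0.0]
wrist_force: [0.4, -1.0, -0.2]
opening: 0.0073
```

```bash
python3 - <<'E'
from h import *
print(robot.sense()['joints'].round(3)); a=save('side','s2')[:,:,::-1]; b=save('wrist','w2')[:,:,::-1]
cv2.imwrite('pics/m2.png',np.hstack([cv2.resize(a[150:330,180:420],(400,300)),cv2.resize(b,(400,300))]))
E
```

```text
[ 0.231  0.578 -0.487  1.598  0.301  1.042 -1.766]
```

View pics/m2.png

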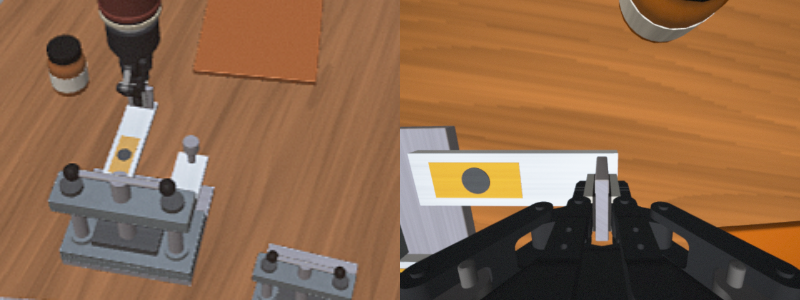

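The left panel (side view) shows the slide drawn clear of the roof and level, with the knob slide still in place. The right panel (wrist view) shows the tab between the pads at about (602,200). Now lift and carry.

>>> servo_tool:
  moves:
    - {"xyz": [0,0,-0.01],"angular": [0,0,0],"gripper": -1}
    - {"xyz": [0,0.0,-0.025],"angular": [0,0,0],"gripper": -1}
    - {"xyz": [0,0.02,-0.04],"angular": [0,0,0],"gripper": -1}
    - {"xyz": [0,0.045,-0.05],"angular": [0,0,0],"gripper": -1}
    - {"xyz": [-0.015,0.075,-0.05],"angular": [0,0,0],"gripper": -1}
    - {"xyz": [-0.03,0.105,-0.05],"angular": [0,0,0],"gripper": -1}
    - {"xyz": [-0.045,0.135,-0.05],"angular": [0,0,0],"gripper": -1}
    - {"xyz": [-0.06,0.16,-0.05],"angular": [0,0,0],"gripper": -1}

```text
t: 7.55
position: [0.6287, -0.125, 0.0919]
ee_rot: [0.0, 0.997, 0.074, 0.0]
wrist_force: [-0.5, 0.4, -1.8]
opening: 0.0074
```

>>> servo_tool:
  moves:
    - {"xyz": [-0.015,0.025,0],"angular": [0,0,0],"gripper": -1}
    - {"xyz": [-0.03,0.05,0],"angular": [0,0,0],"gripper": -1}
    - {"xyz": [-0.05,0.075,0],"angular": [0,0,0],"gripper": -1}
    - {"xyz": [-0.065,0.1,0],"angular": [0,0,0],"gripper": -1}
    - {"xyz": [-0.08,0.12,0],"angular": [0,0,0],"gripper": -1}
    - {"xyz": [-0.089,0.128,0],"angular": [0,0,0],"gripper": -1}
    - {"xyz": [-0.089,0.128,0],"angular": [0,0,0],"gripper": -1}
    - {"xyz": [-0.089,0.128,0],"angular": [0,0,0],"gripper": -1}

```text
t: 8.55
position: [0.5603, -0.2632, 0.0922]
ee_rot: [-0.0, 0.997, 0.075, 0.001]
wrist_force: [-0.0, 0.9, -2.5]
opening: 0.0071
```

```bash
python3 - <<'E'
from h import *
s=robot.sense();print(s['joints'].round(3),s['wrist_force'],s['ft_torque']); a=save('side','s3')[:,:,::-1]; b=save('wrist','w3')[:,:,::-1]
cv2.imwrite('pics/m3.png',np.hstack([cv2.resize(a[80:260,250:490],(400,300)),cv2.resize(b,(400,300))]))
E
```

```text
[ 0.715  0.423 -0.435  1.69   0.197  1.072 -1.203] [-0.04643717  0.93913779 -2.50047264] [-0.07110861 -0.0027619   0.05128457]
```

View pics/m3.png

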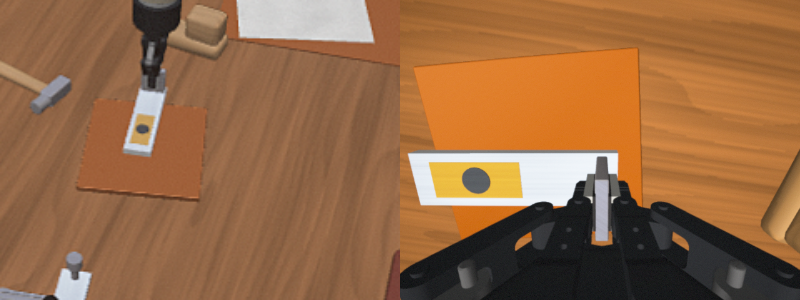

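The held slide looks the same in the wrist view as before the carry, so it hasn't slipped, and it hangs over the pad. Now lowering to just above contact.

>>> servo_tool:
  moves:
    - {"xyz": [0,0,0.01],"angular": [0,0,0],"gripper": -1}
    - {"xyz": [0,0,0.02],"angular": [0,0,0],"gripper": -1}
    - {"xyz": [0,0,0.03],"angular": [0,0,0],"gripper": -1}
    - {"xyz": [0,0,0.04],"angular": [0,0,0],"gripper": -1}
    - {"xyz": [0,0,0.047],"angular": [0,0,0],"gripper": -1}
    - {"xyz": [0,0,0.05],"angular": [0,0,0],"gripper": -1}
    - {"xyz": [0,0,0.05],"angular": [0,0,0],"gripper": -1}
    - {"xyz": [0,0,0.05],"angular": [0,0,0],"gripper": -1}

```text
t: 9.65
position: [0.5606, -0.2634, 0.0424]
ee_rot: [-0.0, 0.997, 0.075, 0.001]
wrist_force: [-0.6, 0.2, -1.2]
opening: 0.0072
```

>>> servo_tool:
  moves:
    - {"xyz": [0,0,0.001],"angular": [0,0,0],"gripper": -1}
    - {"xyz": [0,0,0.0015],"angular": [0,0,0],"gripper": -1}
    - {"xyz": [0,0,0.002],"angular": [0,0,0],"gripper": -1}
    - {"xyz": [0,0,0.0025],"angular": [0,0,0],"gripper": -1}
    - {"xyz": [0,0,0.003],"angular": [0,0,0],"gripper": -1}
    - {"xyz": [0,0,0.003],"angular": [0,0,0],"gripper": -1}

```text
t: 10.4
position: [0.5605, -0.2634, 0.0394]
ee_rot: [-0.0, 0.997, 0.075, 0.001]
wrist_force: [0.9, -1.3, -1.3]
opening: 0.007
```

>>> servo_tool:
  moves:
    - {"xyz": [0,0,0.0005],"angular": [0,0,0],"gripper": -1}
    - {"xyz": [0,0,0.001],"angular": [0,0,0],"gripper": -1}
    - {"xyz": [0,0,0.001],"angular": [0,0,0],"gripper": -1}

```text
t: 10.78
position: [0.5607, -0.2634, 0.0389]
ee_rot: [0.0, 0.997, 0.075, 0.001]
wrist_force: [-1.1, 0.6, 4.2]
opening: 0.0071
```

Wrist force went from about -1.5 N to +4 N, so the slide is resting on the pad. Now releasing gently and rising.

>>> servo_tool:
  moves:
    - {"xyz": [0,0,0],"angular": [0,0,0],"gripper": -0.6}
    - {"xyz": [0,0,0],"angular": [0,0,0],"gripper": -0.3}
    - {"xyz": [0,0,0],"angular": [0,0,0],"gripper": 0.0}
    - {"xyz": [0,0,0],"angular": [0,0,0],"gripper": 0.3}
    - {"xyz": [0,0,0],"angular": [0,0,0],"gripper": 0.3}
    - {"xyz": [0,0,0],"angular": [0,0,0],"gripper": 0.3}

```text
t: 11.52
position: [0.5607, -0.2634, 0.0388]
ee_rot: [0.0, 0.997, 0.075, 0.001]
wrist_force: [-0.4, 0.1, -0.6]
opening: 0.0552
```

>>> servo_tool:
  moves:
    - {"xyz": [0,0,-0.015],"angular": [0,0,0],"gripper": 0.3}
    - {"xyz": [0,0,-0.04],"angular": [0,0,0],"gripper": 0.3}
    - {"xyz": [0,0,-0.07],"angular": [0,0,0],"gripper": 0.3}
    - {"xyz": [0,0.02,-0.11],"angular": [0,0,0],"gripper": 0.3}
    - {"xyz": [-0.01,0.06,-0.15],"angular": [0,0,0],"gripper": 0.3}
    - {"xyz": [-0.02,0.1,-0.16],"angular": [0,0,0],"gripper": 0.3}
    - {"xyz": [-0.03,0.14,-0.16],"angular": [0,0,0],"gripper": 0.3}
    - {"xyz": [-0.03,0.14,-0.16],"angular": [0,0,0],"gripper": 0.3}

```text
t: 12.52
position: [0.5497, -0.4107, 0.1995]
ee_rot: [0.001, 0.997, 0.072, 0.001]
wrist_force: [-0.3, -0.2, -0.7]
opening: 0.0555
```

```bash
python3 - <<'E'
from h import *
print(robot.sense()['wrist_force'],robot.sense()['qd'].round(3)); a=save('side','s4')[:,:,::-1]; im=save('top','t4')[:,:,::-1]; c=get_calibration('top')
hsv=cv2.cvtColor(im,cv2.COLOR_BGR2HSV)
m=((hsv[...,1]<60)&(hsv[...,2]>170)).astype(np.uint8)*255; m[:130]=0;m[280:]=0;m[:,:200]=0;m[:,530:]=0
for ct in cv2.findContours(m,0,2)[0]:
    if cv2.contourArea(ct)>60:
        r=cv2.minAreaRect(ct); P=np.array([onz(c,u,v,.020) for u,v in cv2.boxPoints(r)]); print(r,P[:,:2].round(4).tolist(),P.mean(0))
cv2.imwrite('pics/m4.png',np.hstack([cv2.resize(a[80:260,220:460],(400,300)),cv2.resize(im[90:300,240:520],(400,300))]))
E
```

```text
[-0.3267628  -0.22823857 -0.65876624] [-0.033 -0.017 -0.053  0.041 -0.027 -0.004 -0.025]
((293.99127197265625, 209.9345245361328), (23.392976760864258, 49.03273391723633), 82.40535736083984) [[0.5643, 0.2091], [0.5786, 0.1042], [0.5281, 0.0974], [0.5139, 0.2017]] [0.54621742 0.15310377 0.02      ]
((451.79010009765625, 209.23341369628906), (21.318050384521484, 66.26904296875), 81.52884674072266) [[0.5608, -0.114], [0.5832, -0.2598], [0.5367, -0.2652], [0.5148, -0.12]] [ 0.54887249 -0.18973565  0.02      ]
```

View pics/m4.png

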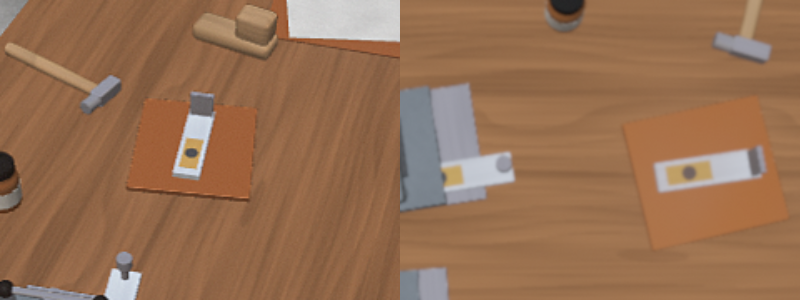

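The tab slide lies flat near the pad's centre with its tab up, and the knob slide has not moved. Settling, then handing in.

>>> servo_tool:
  moves:
    - {"xyz": [0,0,0],"angular": [0,0,0],"gripper": 0.3}
    - {"xyz": [0,0,0],"angular": [0,0,0],"gripper": 0.3}

```text
t: 12.88
position: [0.5522, -0.4049, 0.1999]
ee_rot: [-0.0, 0.997, 0.075, 0.001]
wrist_force: [0.4, -0.1, -0.8]
opening: 0.0553
```

```bash
python3 -c "
from workcell import ticket; print(ticket.hand_in())"
```

```text
the job is handed in; nothing more can be done
None
```

I drew the tab slide about 105 mm straight out of the press, keeping it level. I then carried it over and set it down on the leather pad, lowering until the wrist felt contact (about 4 N), before letting go and moving the arm clear. The job was handed in at about 12.9 s of the 42 s allowed.

**Last checks:**
- **Placement:** the final top and side pictures show the slide lying flat on the pad, tab up. Its measured centre is about (0.549, -0.190). That is about 8 mm from the pad's centre at (0.550, -0.197), against 50 mm allowed. The measurement leaves out the grey tab end, so the real offset is probably smaller.
- **Knob slide:** the outline of its plate moved by less than about 1 mm between the first and last top pictures.
- **Clearance:** the arm was clear of everything, with wrist force under 1 N.

No check failed. The only mismatch was the gripper, which read 7 mm when closed on the 8 mm tab, but the grip held without slipping.

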